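# Draw the blue plug gauge from its keeper rack and hold it level

### The job

The blue-handled plug gauge is due for a look-over. Slide the keeper plate of the gauge rack by its black knob until the window in the plate stands centred over the blue gauge, stop there, then draw that gauge straight up out of its pocket, turn it from upright to lying level, and finish still holding it in the gripper, level and still, at least 20 cm above the bench top. Leave the red and the yellow gauge in their pockets and do not disturb the other things on the bench.

Things in the scene. Friction and masses are not known exactly. Their poses are not given: they have to be found in the camera images.
- rack: wooden gauge rack on the bench, block 80 x 230 x 50 mm; origin under its centre at bench level, y along the row of pockets, x toward the back (yaw up to 17 degrees). Three blind pockets, 22 mm bore, at rack x = 0, y = -66, 0, +66 mm, mouths 50 mm above the bench; any gauge may be in any pocket. Steel guides on both long edges (x = -38 to -26, +26 to +38 mm) reach up to 68 mm
- keeper (a joint): slide of the aluminium keeper plate along the rack's +y, m, -0.075 to 0.075: the y of the window's centre in the rack frame (0 = over the middle pocket). Stays where left; takes about 3 N to move. Plate 60 x 304 mm, 60 to 64 mm above the bench; its 22 mm slot passes the gauges' handles, not their 30 mm collars; its ends slide out past the rack's ends
- window (a point): centre of the 38 x 38 mm window in the keeper plate, 62 mm above the bench; only here can a gauge's collar pass up through the plate
- knob (a point): grip point of the keeper's upright black knob, 18 mm diameter, 96 mm above the bench, 58 mm in front (rack -x) of the window's centre and moving with it; the knob reaches from 82 to 110 mm above the bench, with a 12 mm neck below it on a tab 26 mm wide whose top is 73 mm above the bench
- gauge_blue: plug gauge with blue handle, 118 mm long, 0.13 to 0.2 kg, upright in a pocket, tip down; origin at the centre of the tip's end, z along its axis toward the handle's end. Steel tip 20 mm diameter, z = 0 to 40 mm; steel collar 30 mm, 40 to 48 mm; round handle 17 mm, 48 to 118 mm. In its pocket the origin is 10 mm and the handle's end 128 mm above the bench
- gauge_blue_mid (a point): middle of the blue gauge's length, on its axis, 59 mm from its tip's end
- gauge_red: plug gauge like the blue one but with red handle; stays in its pocket
- gauge_yellow: plug gauge like the blue one but with yellow handle; stays in its pocket
- piston: bystander: grey metal piston, 64 mm diameter, 53 mm tall, origin under its centre
- bush: bystander: bronze bush, 40 mm diameter, 45 mm tall, origin under its centre
- tape_measure: bystander: yellow tape measure on the bench near the file, 34 x 78 x 60 mm, origin under its centre
Things that resemble listed ones, but are neither listed nor needed, are in the scene too. What is shaped like the gauge_blue but turquoise is not meant.

How it is judged:
By the outcome, as a careful person would: the job done as asked, in the order asked, and still so for the second after the job is handed in, while the arm keeps its last pose, push and grip.
It also fails if it takes over 45 s, if anything falls off the work surface, if the arm or the gripper's body presses on something with over 40 N, if the wrist force passes 120 N, or if a joint passes its speed limit or range.

### The arm

A 7-joint arm with a two-finger parallel gripper is mounted at the origin on a cart in front of the work surface, level with it; the furniture and walls round the work are solid. World frame = base frame: x ahead of the robot, y to its left, z up, the work surface at z = 0. Lengths are in m, angles in rad, forces in N, time in s.
With the tool pointing down it reaches from about 0.425 to 0.925 m from the base axis. Payload 6.8 kg.
Tool frame: the origin (TCP) lies midway between the tips of the shut fingers; the grasp point (between the pads) lies 19 mm behind it; z points along the fingers, x is the direction in which the jaws open and shut, and the axes are right-handed (so a half turn about z gives the same grasp; the last joint's range is limited). The gripper opens to 85 mm and grips with 20 to 120 N. Pads are 22 mm wide; open, the fingers measure 114 mm over their backs; the gripper's body (76 mm by 85 mm) begins 54 mm behind the grasp point. The pads swing forward as they close: fully open they stand 13 mm farther back than shut.
Start: joints at [-1.225, 0.477, 0.022, 1.555, -0.011, 1.109, -0.083], TCP at [0.296, 0.607, 0.231] pointing down, gripper open.
Joint ranges: [-2.96, 2.96], [-0.34, 2.1], [-1.41, 1.46], [0.24, 2.44], [-1.37, 4.51], [0.17, 1.92], [-2.96, 2.96]. Speed limits (rad/s): [2.39, 2.39, 3.14, 3.14, 3.14, 3.14, 3.14].

### API

Orientations are given as a unit quaternion [w, x, y, z].
In Python, from station import bot, imaging, nets gives the robot as it stands. The module is installed in compiled form; this text tells all that it offers.
- The arm moves only by the tool apply_moves, never from a script. Its argument "moves" is text: rows parted by semicolons, each of 7 numbers parted by spaces: the gripper command: -1 is fully open, 1 is shut, values between are in proportion, then the shift along the tool's x, y, z normalised to -1 to 1, where 1 is 120 mm, then the turn, a rotation vector about the tool's x, y, z normalised to -1 to 1, where 1 is 4 degrees. In form: hand dx dy dz rx ry rz; .... A call has 1 to 12 rows; each row shifts and turns the commanded pose from where the row before left it, along the tool's axes as they then stand; what a row does not reach is not made up. A row lasts 1/12 s, in which the tool goes at most 41.7 mm and 7.16 degrees, less where a joint would pass 70% of its speed; a pose out of reach is approached as far as the arm can. A call with a number of a shift or a turn outside -1 to 1 is refused whole. A call with a gripper value outside its range is refused whole. The fingers move at their own pace and stop on an object; "force" is the grip in N (left out, the last holds). Time passes only in rows, so rows that do not move let the fingers close. It gives the time, the measured TCP pose, the force and the opening at its end, in the units of the state.
- bot.get_obs(): the state, without advancing time (a new reading comes with each control period).
- imaging.read_camera(name): name is "side" or "top" or "wrist"; returns a dict with "image" (384x512x3 uint8, red, green, blue), "fx", "fy", "cx", "cy" (pixels), "view" (4x4, takes a point from world to camera coordinates); the wrist camera has in their place "mount" (4x4, takes a point from camera to tool coordinates, whose origin is the TCP and whose axes are the tool frame's). Camera axes: x right, y down, z forward; pixel columns grow to the right and rows downward; lengths in m; the calibration is good to about 2 mm. A picture is of the moment at which its call begins: read the wrist's pose just before it. There is no depth.
- bot.hand_in(): hands the job in, once; it reports no verdict.
Trained networks look in a picture, given as the dict that the camera call returned (one of the last four; its "shot" number tells which), for a name from the list of things; names that differ only in an ending like _2 or _b are one class to them, and where a whole thing is asked for, a point or a joint stands for the part that bears it (a point fixed in the world has none). Each returns a list of dicts, best first, with "score" (0 to 1); they miss things now and then, are a little off and sometimes report something else, mostly with a low value. They report only what shows in the picture. A call takes as long as a camera call. They do not tell look-alikes from the thing itself.
- nets.spot_in(picture, name): "rect" ([left, top, right, bottom] in pixels, round what is visible of it).
- nets.outline_of(picture, name): "region" (384x512 bool, what is visible of it) and "rect" ([left, top, right, bottom] in pixels, round what is visible of it).
- nets.spot_point(picture, name): "location" ([column, row] in pixels: a listed point, or the origin of a listed thing).
The state is a dict: "t": time; "q": joint angles; "joint_vel": joint speeds; "joint_torque": joint torques, N m; "eef_pos": TCP position; "tool_rot": TCP orientation; "contact_force": force on the tool from outside, world axes, zero at the start; "torque": the same for the moment, N m; "gripper_width": opening from 0.0 (shut) to 1.0 (fully open).
Only numpy, scipy, OpenCV 4.12 (cv2) and the standard library are available. Lean on these libraries where they do the work, as an engineer would, in place of code of your own. Each camera call takes 0.05 s, during which the arm holds its last target.

## Working session

There is one attempt and no reset: what is moved stays moved. The work goes in short steps, Python scripts to look and compute and a tool call to move; the robot and the scene stay as the last step left them, time stands still between calls to the robot, and variables do not carry over. Pictures are saved under pics/ and viewed, and the job is handed in when it is done.

Besides the shell and the picture viewer there is one more tool, called after "Emit:" as name(argument=value, ...), one argument or row to a line, values as JSON. apply_moves: Moves the arm, as the interface text tells. Scaled input: -1 to 1 covers 120 mm each way for a shift and 4 degrees each way for a turn. Its arguments: {"type":"object","properties":{"moves":{"type":"string"},"force":{"type":"number"}},"required":["moves"]}

```bash
mkdir -p pics; ls; cat > h.py <<'E'
import numpy as np, cv2
from station import bot, imaging, nets
from scipy.spatial.transform import Rotation as R
def rot(q): return R.from_quat([q[1],q[2],q[3],q[0]]).as_matrix()
def save(p,n): cv2.imwrite(f'pics/{n}.png',p['image'][:,:,::-1])
def T_tool(o):
    T=np.eye(4);T[:3,:3]=rot(o['tool_rot']);T[:3,3]=o['eef_pos'];return T
def view(p,o=None):
    if 'view' in p: return np.array(p['view'])
    return np.linalg.inv(T_tool(o)@np.array(p['mount']))
def ray(p,px,V):
    d=np.array([(px[0]-p['cx'])/p['fx'],(px[1]-p['cy'])/p['fy'],1.])
    C=np.linalg.inv(V); return C[:3,3],C[:3,:3]@d
def atz(p,px,V,z):
    c,d=ray(p,px,V); return c+d*(z-c[2])/d[2]
def proj(p,X,V):
    c=V[:3,:3]@np.asarray(X)+V[:3,3]; return np.array([c[0]/c[2]*p['fx']+p['cx'],c[1]/c[2]*p['fy']+p['cy']])
E
python3 - <<'E'
from h import *
o=bot.get_obs();print(o)
for n in ['side','top','wrist']:
    p=imaging.read_camera(n);save(p,n+'0');V=view(p,o)
    print(n,p['fx'],p['cx'],np.linalg.inv(V)[:3].round(3).tolist())
    for k,z in [('rack',0),('window',.062),('knob',.096),('gauge_blue',.01),('gauge_red',.01),('gauge_yellow',.01),('gauge_blue_mid',.069)]:
        for r in nets.spot_point(p,k)[:3]:
            print(k,round(r['score'],2),np.round(r['location']),atz(p,r['location'],V,z).round(4))
E
```

```text
pics
{'t': 0.0, 'q': array([-1.22505165,  0.47779342,  0.02235851,  1.5564732 , -0.01150705,
        1.10931158, -0.08310809]), 'joint_vel': array([ 1.49314572e-03,  4.96984978e-04, -1.07063210e-03,  1.02477490e-03,
        1.37966477e-03, -3.15279340e-04,  1.12095676e-05]), 'joint_torque': array([ 1.56475317e-04, -5.96471000e+01,  1.60806734e+00, -2.81188631e+01,
        1.25275698e-02,  9.50299582e-03,  2.82631220e-06]), 'eef_pos': array([0.29569337, 0.60611099, 0.23032139]), 'tool_rot': array([ 5.50284210e-04,  8.48065113e-01,  5.29891217e-01, -7.47942268e-04]), 'contact_force': array([-0.77230224,  0.48135342, -0.02335586]), 'torque': array([ 0.01359333, -0.00151125,  0.04003168]), 'gripper_width': 0.99969309243792}
side 445.27590857612114 260.6791157391944 [[0.919, -0.15, 0.365, 0.052], [-0.394, -0.342, 0.853, -1.139], [-0.003, -0.928, -0.373, 0.582]]
window 0.68 [256. 188.] [0.544  0.0461 0.062 ]
knob 0.64 [238. 186.] [0.4702 0.0039 0.096 ]
gauge_blue 0.69 [212. 205.] [0.4143 0.0917 0.01  ]
gauge_blue 0.51 [284. 200.] [0.6354 0.031  0.01  ]
gauge_yellow 0.39 [294. 278.] [ 0.460
[... 452 characters left out ...]
2  0.062 ]
knob 0.67 [231. 205.] [0.4788 0.0111 0.096 ]
knob 0.43 [223. 192.] [0.5156 0.0413 0.096 ]
knob 0.18 [222. 188.] [0.5297 0.045  0.096 ]
gauge_blue 0.61 [199. 228.] [0.405  0.1174 0.01  ]
gauge_blue 0.6 [225. 192.] [0.5348 0.0449 0.01  ]
gauge_blue 0.5 [225. 163.] [0.6409 0.0562 0.01  ]
gauge_red 0.54 [204. 191.] [0.5344 0.118  0.01  ]
gauge_yellow 0.4 [244. 193.] [ 0.5368 -0.0204  0.01  ]
gauge_blue_mid 0.59 [227. 161.] [0.6282 0.0426 0.069 ]
gauge_blue_mid 0.5 [197. 223.] [0.4154 0.116  0.069 ]
gauge_blue_mid 0.4 [222. 187.] [0.5387 0.0495 0.069 ]
wrist 274.4852389215077 254.69970681896163 [[0.44, 0.865, 0.24, 0.235], [0.898, -0.423, -0.119, 0.637], [-0.001, 0.268, -0.963, 0.373]]
```

```bash
python3 - <<'E'
import cv2
a=cv2.imread('pics/top0.png');b=cv2.imread('pics/side0.png')
cv2.imwrite('pics/topz.png',cv2.resize(a[110:270,140:360],None,fx=3.5,fy=3.5,interpolation=2))
cv2.imwrite('pics/sidez.png',cv2.resize(b[120:300,150:390],None,fx=3.3,fy=3.3,interpolation=2))
E
```

```text
(no output)
```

View pics/topz.png

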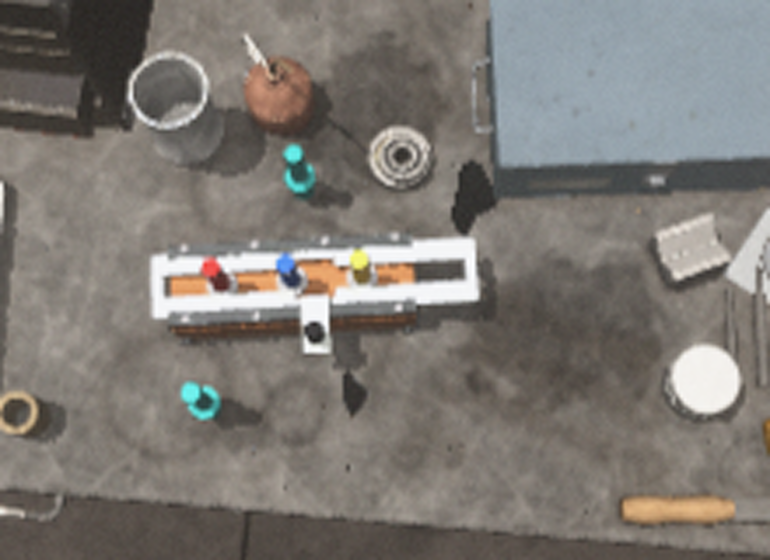

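View pics/sidez.png

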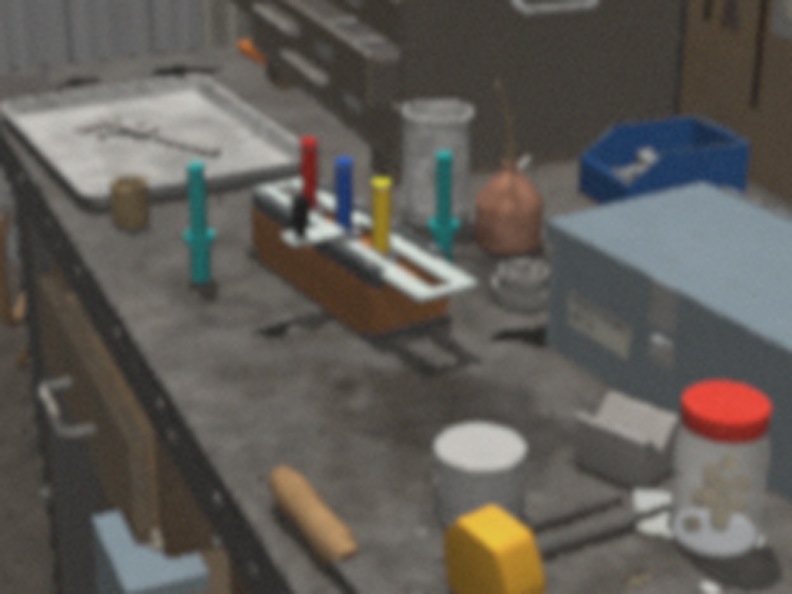

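View pics/side0.png

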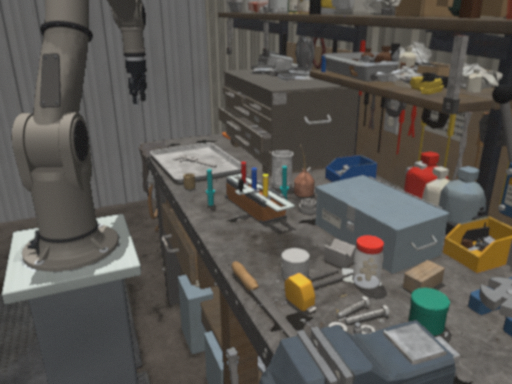

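View pics/top0.png

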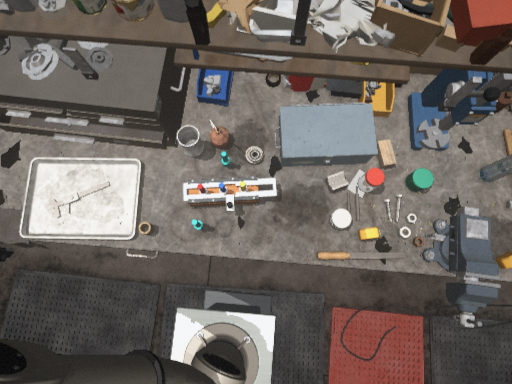

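Emit:
apply_moves(
  moves="-1 -0.22 0.195 -0.03 0 0 0;-1 -0.22 0.195 -0.03 0 0 0;-1 -0.22 0.195 -0.03 0 0 0;-1 -0.22 0.195 -0.03 0 0 0;-1 -0.22 0.195 -0.03 0 0 0;-1 -0.22 0.195 -0.03 0 0 0;-1 -0.22 0.195 -0.03 0 0 0;-1 -0.22 0.195 -0.03 0 0 0;-1 -0.22 0.195 -0.03 0 0 0;-1 -0.22 0.195 -0.03 0 0 0;-1 -0.22 0.195 -0.03 0 0 0;-1 -0.22 0.195 -0.03 0 0 0",
  force=40,
)

```text
t: 2.2
eef_pos: [0.4096, 0.1972, 0.275]
tool_rot: [-0.0, 0.848, 0.53, 0.0]
contact_force: [-0.0, 0.4, -0.2]
gripper_width: 1.001
```

Emit:
apply_moves(
  moves="-1 -0.22 0.195 -0.03 0 0 0;-1 -0.22 0.195 -0.03 0 0 0;-1 -0.22 0.195 -0.03 0 0 0;-1 -0.22 0.195 -0.03 0 0 0;-1 -0.22 0.195 -0.03 0 0 0;-1 0 0 0 0 0 0.5;-1 0 0 0 0 0 -0.5",
)

```text
t: 2.78
eef_pos: [0.4572, 0.0264, 0.293]
tool_rot: [0.0, 0.85, 0.527, 0.001]
contact_force: [-0.0, 0.9, -0.6]
gripper_width: 1.0
```

```bash
python3 - <<'E'
from h import *
p=imaging.read_camera('top');V=view(p)
P=[atz(p,x,V,.128) for x in [(200,186),(221.7,185.1),(242.9,183.7)]]
print(np.round(P,4)); d=P[0]-P[2];print('yaw',np.degrees(np.arctan2(-d[0],d[1])))
o=bot.get_obs();print({k:np.round(v,4).tolist() for k,v in o.items()});
p=imaging.read_camera('wrist');save(p,'w1');V=view(p,o)
for k,z in [('rack',0),('window',.062),('knob',.096),('gauge_blue',.01),('gauge_red',.01),('gauge_yellow',.01),('gauge_blue_mid',.069)]:
        for r in nets.spot_point(p,k)[:3]:
            print(k,round(r['score'],2),np.round(r['location']),atz(p,r['location'],V,z).round(4))
E
```

```text
[[ 0.5234  0.1109  0.128 ]
 [ 0.5319  0.044   0.128 ]
 [ 0.5418 -0.0212  0.128 ]]
yaw 7.933852747250401
{'t': 2.8333, 'q': [-0.5722, 0.0376, 0.3912, 1.9944, -0.0163, 1.1117, 0.9432], 'joint_vel': [-0.0204, 0.0023, -0.026, 0.005, -0.0013, -0.0008, -0.0566], 'joint_torque': [0.9638, -27.8654, 1.3765, -28.3126, 0.1244, 0.002, -0.4728], 'eef_pos': [0.4569, 0.0277, 0.2929], 'tool_rot': [0.0, 0.848, 0.53, 0.0004], 'contact_force': [-0.1402, 1.0821, -0.4073], 'torque': [-0.011, -0.0061, 0.0277], 'gripper_width': 1.0024}
rack 0.69 [285. 195.] [0.5311 0.0476 0.    ]
window 0.58 [276. 217.] [0.5364 0.0237 0.062 ]
window 0.53 [402.  38.] [0.3935 0.2605 0.062 ]
knob 0.98 [254. 192.] [0.4807 0.0151 0.096 ]
gauge_blue 0.88 [312. 250.] [0.6382 0.049  0.01  ]
gauge_blue 0.83 [285. 197.] [0.5314 0.0463 0.01  ]
gauge_blue 0.56 [294. 113.] [0.4187 0.1116 0.01  ]
gauge_red 0.91 [321. 177.] [0.5262 0.112  0.01  ]
gauge_red 0.72 [399.  41.] [0.3945 0.2827 0.01  ]
gauge_yellow 0.9 [252. 221.] [ 0.5452 -0.0196  0.01  ]
gauge_blue_mid 0.77 [302. 107.] [0.4131 0.1171 0.069 ]
gauge_blue_mid 0.74 [318. 263.] [0.6287 0.0498 0.069 ]
gauge_blue_mid 0.57 [290. 212.] [0.5361 0.0449 0.069 ]
```

View pics/w1.png

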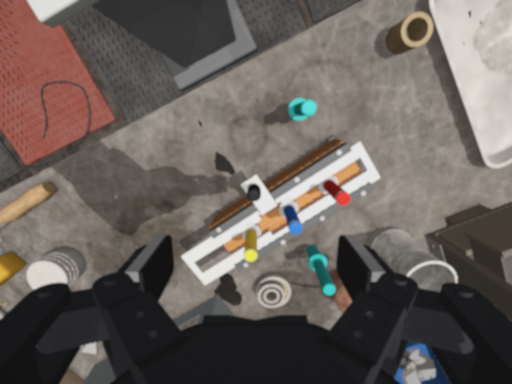

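Emit:
apply_moves(
  moves="-1 0 0 0.12 0 0 -1;-1 0 0 0.12 0 0 -1;-1 0 0 0.12 0 0 -1;-1 0 0 0.12 0 0 -1;-1 0 0 0.12 0 0 -1;-1 0 0 0.12 0 0 -1;-1 0 0 0.12 0 0 -1;-1 0 0 0.12 0 0 -1;-1 0 0 0.12 0 0 -0.5;-1 -0.135 0.175 0 0 0 0;-1 0 0 0 0 0 0;-1 0 0 0 0 0 0",
)

```text
t: 4.23
eef_pos: [0.4805, 0.0154, 0.1628]
tool_rot: [0.0, 0.657, 0.754, -0.0]
contact_force: [-1.4, 0.8, -0.0]
gripper_width: 0.999
```

```bash
python3 - <<'E'
from h import *
o=bot.get_obs();print(o['t'],o['eef_pos'],o['tool_rot'],o['q'],o['joint_vel'].max())
p=imaging.read_camera('wrist');save(p,'w2');V=view(p,o)
for k,z in [('rack',0),('window',.062),('knob',.096),('gauge_blue',.01),('gauge_red',.01),('gauge_yellow',.01),('gauge_blue_mid',.069)]:
        for r in nets.spot_point(p,k)[:3]:
            print(k,round(r['score'],2),np.round(r['location']),atz(p,r['location'],V,z).round(4))
E
```

```text
4.2333 [0.48051574 0.01538393 0.16278585] [ 2.67030369e-04  6.56571570e-01  7.54263660e-01 -1.82913630e-04] [-0.46003354  0.25024432  0.34694137  2.09625659 -0.11533617  0.8126826
  1.66545439] 0.02542787997131061
rack 0.71 [271. 224.] [0.5346 0.0432 0.    ]
rack 0.62 [256. 206.] [0.5138 0.0215 0.    ]
window 0.77 [254. 249.] [0.5376 0.0232 0.062 ]
knob 0.77 [257. 205.] [0.4817 0.018  0.096 ]
gauge_blue 0.8 [271. 225.] [0.5316 0.0416 0.01  ]
gauge_blue 0.73 [261. 302.] [0.635  0.0454 0.01  ]
gauge_blue 0.62 [354. 133.] [0.4164 0.1121 0.01  ]
gauge_red 0.61 [329. 228.] [0.526 0.109 0.01 ]
gauge_yellow 0.58 [217. 227.] [ 0.5428 -0.0197  0.01  ]
gauge_blue_mid 0.92 [379. 131.] [0.4114 0.1116 0.069 ]
gauge_blue_mid 0.84 [279. 254.] [0.5357 0.0468 0.069 ]
```

View pics/w2.png

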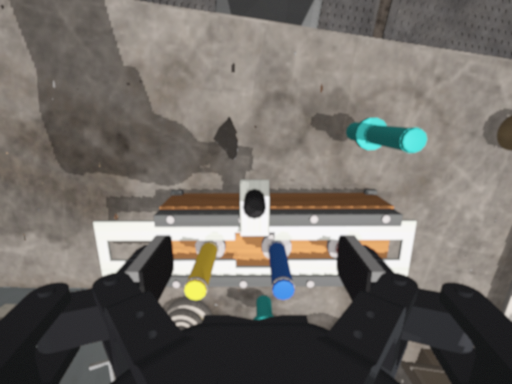

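```bash
python3 - <<'E'
import cv2
a=cv2.imread('pics/w2.png')
cv2.imwrite('pics/w2z.png',cv2.resize(a[175:305,150:350],None,fx=4,fy=4,interpolation=2))
E
```

```text
(no output)
```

View pics/w2z.png

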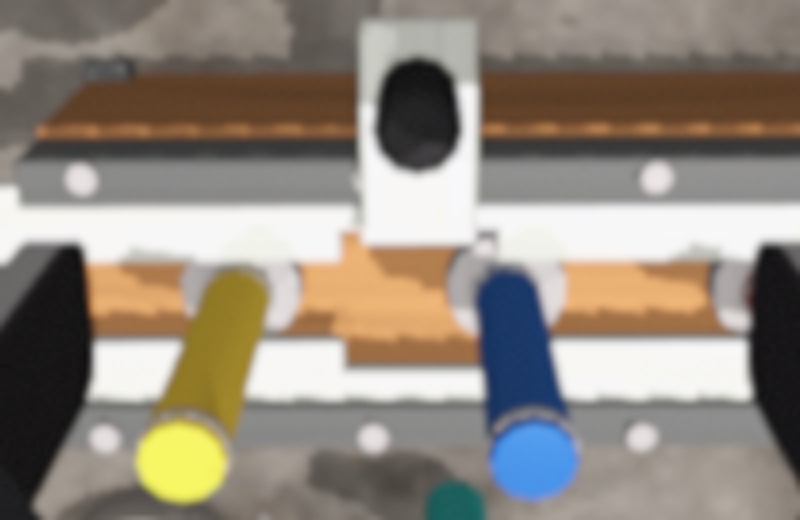

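```bash
python3 - <<'E'
from h import *
o=bot.get_obs()
p=imaging.read_camera('wrist');V=view(p,o)
Rt=rot(o['tool_rot'])
def L(px,z):
    X=atz(p,px,V,z); return X.round(4), (Rt.T@(X-o['eef_pos']))[:2].round(4)
f=lambda x,y:(150+x/4,175+y/4)
for n,px,z in [('blue cap',f(535,460),.128),('yellow cap',f(182,461),.128),('knob top',f(419,131),.11),('winL',f(343,250),.064),('winR',f(497,240),.064),('tabL',f(360,120),.073),('tabR',f(479,120),.073),('bluecollar',f(507,292),.058),('yellowcollar',f(242,292),.058),('gl',f(25,205),.068),('gr',f(760,205),.068)]: print(n,*L(px,z))
E
```

```text
blue cap [0.5334 0.046  0.128 ] [0.0221 0.0575]
yellow cap [ 0.5427 -0.0191  0.128 ] [-0.0437  0.0576]
knob top [0.4784 0.0165 0.11  ] [ 0.0006 -0.0011]
winL [0.5262 0.0048 0.064 ] [-0.0177  0.0446]
winR [0.5186 0.041  0.064 ] [0.0192 0.0421]
tabL [0.4902 0.0049 0.073 ] [-0.0126  0.0089]
tabR [0.4865 0.0312 0.073 ] [0.0139 0.0089]
bluecollar [0.5347 0.0465 0.058 ] [0.0223 0.0588]
yellowcollar [ 0.5438 -0.0187  0.058 ] [-0.0434  0.0587]
gl [ 0.5233 -0.0698  0.068 ] [-0.0912  0.0313]
gr [0.4996 0.0996 0.068 ] [0.0799 0.0315]
```

Emit:
apply_moves(
  moves="-1 0 0 0.22 0 0 0;-1 0 0 0.22 0 0 0;-1 0 0 0.21 0 0 0;-1 0 0 0 0 0 0;1 0 0 0 0 0 0;1 0 0 0 0 0 0;1 0 0 0 0 0 0;1 0 0 0 0 0 0;1 0 0 0 0 0 0;1 0 0 0 0 0 0;1 0 0 0 0 0 0;1 0 0 0 0 0 0",
  force=30,
)

```text
t: 5.68
eef_pos: [0.4804, 0.0159, 0.0859]
tool_rot: [0.0, 0.656, 0.755, 0.001]
contact_force: [-1.4, -0.9, 6.0]
gripper_width: 0.199
```

```bash
python3 - <<'E'
from h import *
o=bot.get_obs();print(o['t'],o['eef_pos'],o['contact_force'],o['gripper_width'],o['q'])
p=imaging.read_camera('wrist');cv2.imwrite('pics/w3.png',cv2.resize(p['image'][120:,80:430,::-1],None,fx=2.2,fy=2.2))
E
```

```text
5.6833 [0.48038257 0.01586154 0.08587955] [-1.3935443  -0.94525876  6.03783099] 0.1987152375278428 [-0.41701843  0.38018426  0.30698871  2.15272961 -0.19154617  0.63214071
  1.73452355]
```

View pics/w3.png

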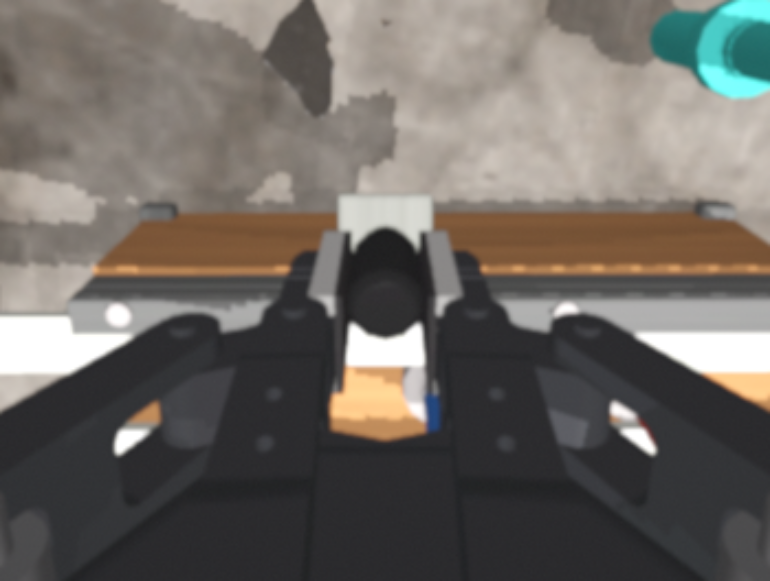

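Emit:
apply_moves(
  moves="1 0.045 0 0 0 0 0;1 0.045 0 0 0 0 0;1 0.045 0 0 0 0 0;1 0.045 0 0 0 0 0;1 0 0 0 0 0 0;1 0 0 0 0 0 0",
)

```text
t: 6.23
eef_pos: [0.4773, 0.0378, 0.0859]
tool_rot: [0.0, 0.656, 0.755, 0.001]
contact_force: [-2.5, 1.0, 7.1]
gripper_width: 0.194
```

```bash
python3 - <<'E'
from h import *
o=bot.get_obs();print(o['t'],o['eef_pos'],o['contact_force'],o['gripper_width'],o['q'])
Rt=rot(o['tool_rot']);print(Rt.T@(np.array([.5338,.0461,.128])-o['eef_pos']))
p=imaging.read_camera('wrist');cv2.imwrite('pics/w4.png',cv2.resize(p['image'][120:,80:430,::-1],None,fx=2.2,fy=2.2))
E
```

```text
6.2333 [0.47726286 0.03782465 0.0858828 ] [-2.46662262  1.02776558  7.08171067] 0.19393507183948022 [-0.460982    0.37739436  0.30371876  2.15658283 -0.18931968  0.63061016
  1.6867636 ]
[ 0.00033665  0.05719369 -0.04204232]
```

View pics/w4.png

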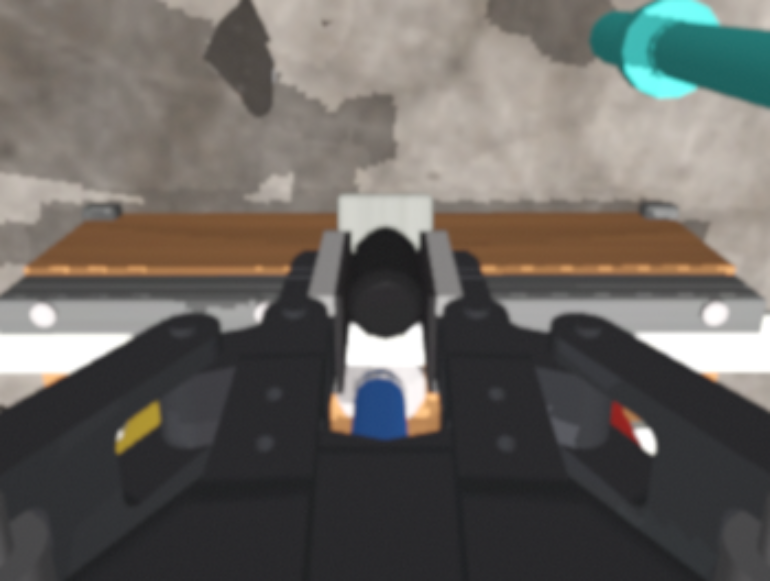

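Emit:
apply_moves(
  moves="-0.4 0 0 0 0 0 0;-0.4 0 0 0 0 0 0;-0.4 0 0 0 0 0 0;-0.4 0 0 0 0 0 0;-0.4 0 0 0 0 0 0;-0.4 0 0 -0.2 0 0 0;-0.4 0 0 -0.25 0 0 0;-0.4 0 0 -0.25 0 0 0;-0.4 0 0 -0.1 0 0 0;-0.4 0 0 0 0 0 0;-0.4 0 0 0 0 0 0",
)

```text
t: 7.2
eef_pos: [0.477, 0.0374, 0.1812]
tool_rot: [0.0, 0.656, 0.755, 0.001]
contact_force: [0.5, 1.7, 0.0]
gripper_width: 0.7
```

```bash
python3 - <<'E'
from h import *
o=bot.get_obs();print(o['t'],o['eef_pos'],o['contact_force'],o['gripper_width'],o['q'])
Rt=rot(o['tool_rot']);print(Rt.T@(np.array([.5338,.0461,.128])-o['eef_pos']))
p=imaging.read_camera('wrist');save(p,'w5');cv2.imwrite('pics/w5z.png',cv2.resize(p['image'][175:305,150:350,::-1],None,fx=4,fy=4,interpolation=2))
E
```

```text
7.2 [0.47697638 0.03736046 0.18120294] [0.53040951 1.67936634 0.04037433] 0.6997944494488841 [-0.51825846  0.21763976  0.3564842   2.08517857 -0.10081374  0.85319436
  1.60729103]
[0.00071523 0.05741364 0.05328244]
```

View pics/w5z.png

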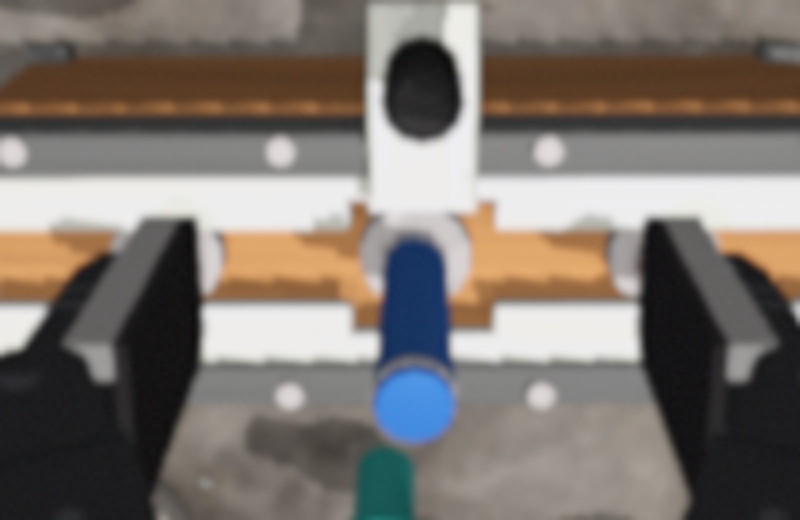

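```bash
python3 - <<'E'
from h import *
o=bot.get_obs()
p=imaging.read_camera('wrist');V=view(p,o)
Rt=rot(o['tool_rot'])
g=p['image'].astype(float)
# subpixel edges along rows
for r in range(225,228): print(r,[int(x) for x in g[r,232:282].sum(1)])
for r in range(252,256): print(r,[int(x) for x in g[r,232:282].sum(1)])
for r in range(272,279,2): print(r,[int(x) for x in g[r,238:270,2]])
def L(px,z):
    X=atz(p,px,V,z); return X.round(4), (Rt.T@(X-o['eef_pos']))[:2].round(4)
f=lambda x,y:(150+x/4,175+y/4)
for n,px,z in [('blue cap',f(415,405),.128),('bluecollar',f(415,258),.058),('knob top',f(423,108),.11),('winL',f(353,320),.064),('winR',f(493,320),.064),('winL2',f(351,208),.064),('winR2',f(495,208),.064),('tabL',f(367,100),.073),('tabR',f(480,100),.073)]: print(n,*L(px,z))
E
```

```text
225 [715, 715, 715, 715, 709, 696, 680, 655, 633, 622, 635, 678, 707, 717, 716, 717, 717, 715, 716, 717, 715, 716, 715, 715, 716, 715, 717, 715, 713, 714, 716, 717, 719, 718, 717, 708, 687, 679, 683, 684, 684, 689, 703, 713, 717, 717, 716, 715, 716, 716]
226 [718, 716, 715, 710, 687, 646, 613, 599, 592, 603, 646, 690, 712, 716, 718, 717, 717, 718, 717, 717, 717, 716, 716, 716, 717, 717, 718, 716, 716, 715, 717, 719, 719, 718, 717, 707, 677, 637, 614, 609, 608, 628, 671, 704, 716, 717, 716, 716, 716, 718]
227 [716, 716, 715, 704, 662, 572, 486, 461, 465, 525, 624, 689, 710, 713, 714, 716, 717, 716, 716, 716, 716, 716, 716, 715, 716, 716, 716, 716, 715, 714, 713, 713, 715, 715, 715, 704, 664, 588, 522, 501, 504, 552, 635, 692, 713, 717, 716, 716, 716, 716]
252 [490, 489, 493, 497, 489, 461, 432, 415, 389, 368, 357, 360, 346, 285, 207, 172, 167, 173, 173, 175, 171, 175, 167, 175, 179, 179, 180, 186, 195, 247, 310, 345, 352, 358, 371, 385, 385, 357, 327, 316, 326, 391, 468, 505, 511, 512, 512, 512, 515, 518]
253 [626, 626, 627, 624, 604, 541, 449, 384, 348, 327, 322, 321, 299, 249, 190, 
[... 1068 characters left out ...]
, 227, 227, 228, 228, 228, 228, 228, 229, 229, 229, 229, 229, 229, 226, 213, 186, 152, 132, 129, 129, 129, 129]
278 [122, 123, 123, 126, 139, 175, 208, 223, 226, 226, 226, 226, 227, 227, 227, 227, 227, 227, 228, 227, 228, 228, 228, 227, 218, 191, 149, 122, 117, 117, 117, 119]
blue cap [0.5326 0.0448 0.128 ] [-0.0003  0.0568]
bluecollar [0.5334 0.0447 0.058 ] [-0.0005  0.0577]
knob top [0.4759 0.0386 0.11  ] [ 0.0014 -0.0002]
winL [0.5504 0.0307 0.064 ] [-0.0168  0.0725]
winR [0.5453 0.067  0.064 ] [0.0198 0.0726]
winL2 [0.5192 0.0264 0.064 ] [-0.0167  0.041 ]
winR2 [0.5141 0.0626 0.064 ] [0.0198 0.0411]
tabL [0.4873 0.0269 0.073 ] [-0.0118  0.0096]
tabR [0.4836 0.0535 0.073 ] [0.0151 0.0096]
```

Emit:
apply_moves(
  moves="-0.4 0 0 0.25 0 0 0;-0.4 0 0 0.25 0 0 0;-0.4 0 0 0.25 0 0 0;-0.4 0 0 0.05 0 0 0;1 0 0 0 0 0 0;1 0 0 0 0 0 0;1 0 0 0 0 0 0;1 0 0 0 0 0 0;1 0 0 0 0 0 0;1 -0.006 0 0 0 0 0;1 -0.007 0 0 0 0 0;1 0 0 0 0 0 0",
)

```text
t: 8.3
eef_pos: [0.4779, 0.0365, 0.0862]
tool_rot: [0.0, 0.656, 0.755, 0.001]
contact_force: [-0.2, 1.7, 7.5]
gripper_width: 0.194
```

```bash
python3 - <<'E'
from h import *
o=bot.get_obs();print(o['t'],o['eef_pos'],o['contact_force'],o['gripper_width'],o['q'])
Rt=rot(o['tool_rot']);print(Rt.T@(np.array([.5338,.0461,.128])-o['eef_pos']))
E
```

```text
8.3 [0.47790247 0.03647845 0.08621885] [-0.16170874  1.70007839  7.47600076] 0.1939093443737472 [-0.46378139  0.37770372  0.31120466  2.15635979 -0.19469424  0.63069895
  1.69522511]
[ 0.00177752  0.05679358 -0.04164255]
```

Emit:
apply_moves(
  moves="1 0 0 0 0 0 0;-0.4 0 0 0 0 0 0;-0.4 0 0 0 0 0 0;-0.4 0 0 0 0 0 0;-0.4 0 0 0 0 0 0;-0.4 0 0 -0.2 0 0 0;-0.4 0 0 -0.25 0 0 0;-0.4 0 0 -0.25 0 0 0;-0.4 0 0 -0.1 0 0 0;-0.4 0 0 0 0 0 0;-0.4 0 0 0 0 0 0",
)

```text
t: 9.22
eef_pos: [0.4772, 0.0358, 0.1812]
tool_rot: [0.0, 0.656, 0.755, 0.001]
contact_force: [-0.9, 0.5, 0.2]
gripper_width: 0.7
```

```bash
cat > m.py <<'E'
from h import *
import sys
o=bot.get_obs();print(o['t'],o['eef_pos'],o['contact_force'],o['gripper_width'],o['q'])
Rt=rot(o['tool_rot'])
p=imaging.read_camera('wrist');cv2.imwrite(f'pics/{sys.argv[1]}.png',cv2.resize(p['image'][175:305,150:350,::-1],None,fx=4,fy=4,interpolation=2));V=view(p,o)
g=p['image'].astype(float)
for r in range(226,256,2): print(r,[int(x) for x in g[r,232:282].sum(1)])
for r in range(272,279,2): print(r,[int(x) for x in g[r,238:270,2]])
E
python3 m.py w6z
```

```text
9.2167 [0.47716697 0.03577953 0.18120234] [-0.92868197  0.54785821  0.2340208 ] 0.6996983846859315 [-0.52282417  0.21820146  0.36574178  2.08548251 -0.1035497   0.85322023
  1.61353601]
226 [716, 713, 713, 710, 682, 586, 466, 416, 419, 466, 576, 666, 700, 707, 706, 707, 710, 710, 713, 713, 710, 710, 710, 710, 710, 710, 710, 709, 709, 707, 706, 704, 704, 705, 704, 699, 665, 582, 498, 471, 476, 531, 625, 688, 710, 714, 714, 714, 714, 716]
228 [702, 692, 666, 646, 616, 514, 384, 326, 326, 371, 460, 529, 556, 558, 567, 599, 645, 675, 681, 675, 666, 657, 654, 653, 654, 654, 653, 653, 651, 645, 624, 590, 560, 553, 565, 576, 559, 513, 476, 462, 470, 532, 624, 686, 709, 713, 714, 714, 713, 713]
230 [598, 596, 580, 563, 532, 456, 378, 354, 354, 349, 338, 329, 355, 397, 449, 518, 590, 627, 636, 628, 616, 604, 598, 601, 605, 609, 608, 612, 612, 610, 608, 592, 552, 495, 440, 434, 455, 471, 473, 474, 480, 536, 622, 681, 702, 706, 708, 708, 708, 707]
232 [483, 486, 484, 483, 463, 415, 373, 361, 358, 348, 341, 386, 445, 474, 480, 487, 499, 505, 498, 483, 472, 470, 473, 486, 511, 525, 548, 582, 604,
[... 2870 characters left out ...]
 656, 703, 712, 711, 710, 710, 711, 710]
272 [128, 129, 129, 129, 129, 130, 132, 141, 170, 201, 219, 226, 228, 228, 228, 228, 229, 229, 229, 229, 229, 230, 230, 229, 225, 212, 187, 166, 147, 133, 130, 131]
274 [128, 128, 128, 128, 128, 131, 138, 161, 197, 219, 225, 227, 227, 227, 227, 227, 227, 227, 228, 228, 228, 228, 228, 229, 228, 224, 209, 181, 150, 132, 128, 129]
276 [122, 121, 122, 124, 126, 125, 139, 176, 208, 222, 225, 226, 226, 226, 226, 226, 226, 227, 227, 227, 227, 227, 227, 227, 228, 227, 217, 187, 145, 121, 118, 119]
278 [121, 123, 124, 125, 124, 123, 131, 166, 202, 220, 225, 225, 225, 225, 225, 225, 226, 226, 226, 226, 226, 226, 226, 226, 227, 224, 210, 176, 136, 118, 117, 116]
```

View pics/w6z.png

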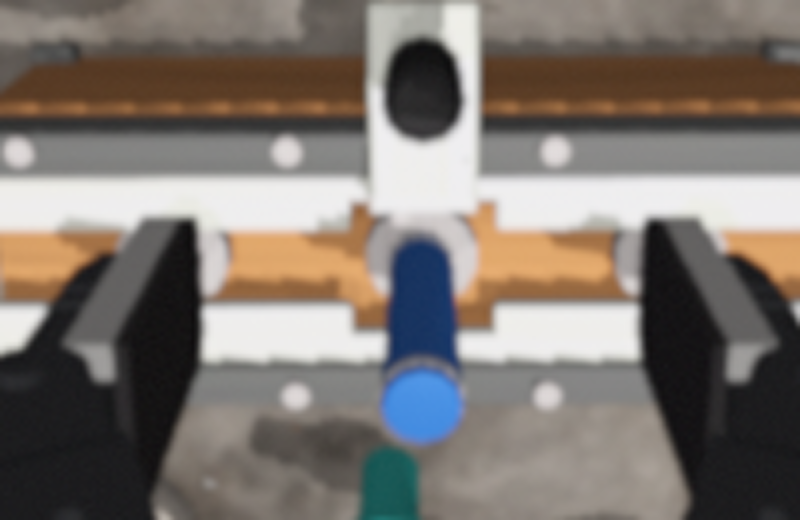

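```bash
cat > fk.py <<'E'
import numpy as np, itertools
from scipy.spatial.transform import Rotation as R
from scipy.optimize import least_squares
D=[([-1.22505165,0.47779342,0.02235851,1.5564732,-0.01150705,1.10931158,-0.08310809],[0.29569337,0.60611099,0.23032139],[5.50284210e-04,8.48065113e-01,5.29891217e-01,-7.47942268e-04]),
([-0.5722,0.0376,0.3912,1.9944,-0.0163,1.1117,0.9432],[0.4569,0.0277,0.2929],[0,.848,.53,.0004]),
([-0.46003354,0.25024432,0.34694137,2.09625659,-0.11533617,0.8126826,1.66545439],[0.48051574,0.01538393,0.16278585],[2.67e-04,6.56571570e-01,7.54263660e-01,-1.829e-04]),
([-0.41701843,0.38018426,0.30698871,2.15272961,-0.19154617,0.63214071,1.73452355],[0.48038257,0.01586154,0.08587955],[0,.656,.755,.001]),
([-0.46378139,0.37770372,0.31120466,2.15635979,-0.19469424,0.63069895,1.69522511],[0.47790247,0.03647845,0.08621885],[0,.656,.755,.001]),
([-0.52282417,0.21820146,0.36574178,2.08548251,-0.1035497,0.85322023,1.61353601],[0.47716697,0.03577953,0.18120234],[0,.656,.755,.001])]
def q2R(q): return R.from_quat([q[1],q[2],q[3],q[0]])
def fk(q,p,s):
    # p: yaw0,z0,L1,e1,L2,e2,L3,rollt, x3off
    z=lambda a:R.from_rotvec([0,0,a]); y=lambda a:R.from_rotvec([0,a,0])
    r=z(p[0]+s[0]*q[0]); x=np.array([0,0,p[1]])+r.apply([p[9],p[10],0])
    r=r*y(q[1]); r=r*z(s[1]*q[2]); x=x+r.apply([p[3],0,p[2]])
    r=r*y(q[3]); x=x+r.apply([p[5],0,0]); r=r*z(s[2]*q[4]); x=x+r.apply([p[8],p[11],p[4]])
    r=r*y(q[5]); r=r*z(s[3]*q[6]+p[7]); x=x+r.apply([0,0,0])+ (r*z(-(s[3]*q[6]+p[7]))).apply([p[12],0,p[6]])
    return x,r
def res(p,s):
    o=[]
    for q,x,t in D:
        X,r=fk(q,p,s); o+=list((X-x)*10)+list((q2R(t).inv()*r).as_rotvec()*3)
    return np.array(o+list(0.01*np.array(p)[[3,5,8,9,10,11,12]]))
if __name__=='__main__':
    best=[]
    for s in itertools.product([1,-1],repeat=4):
        for y0 in [0,2.34,-.8,1.57]:
          for rt in [0,1.57,3.14,-1.57]:
            f=least_squares(res,[y0,.3,.4,0,.4,0,.3,rt,0,0,0,0,0],args=(s,),max_nfev=60)
            best.append((f.cost,s,f.x))
    best.sort(key=lambda t:t[0])
    for b in best[:4]: print(b[0],b[1],b[2].round(3).tolist())
    np.save('fk.npy',np.r_[best[0][2],best[0][1]])
    print(np.abs(res(best[0][2],best[0][1])).max())
E
python3 fk.py
```

```text
1.973545410205377e-05 (-1, -1, -1, -1) [-0.006, 0.377, 0.551, -0.002, 0.466, 0.002, 0.426, -3.148, 0.001, -0.005, -0.039, -0.019, -0.01]
1.9735454102059425e-05 (-1, -1, -1, -1) [-0.006, 0.377, 0.551, -0.002, 0.466, 0.002, 0.426, -3.148, 0.001, -0.005, -0.039, -0.019, -0.01]
1.9735454102063576e-05 (-1, -1, -1, -1) [-0.006, 0.377, 0.551, -0.002, 0.466, 0.002, 0.426, 3.136, 0.001, -0.005, -0.039, -0.019, -0.01]
1.9735454102065277e-05 (-1, -1, -1, -1) [-0.006, 0.377, 0.551, -0.002, 0.466, 0.002, 0.426, 3.136, 0.001, -0.005, -0.039, -0.019, -0.01]
0.002950517334765624
```

Emit:
apply_moves(
  moves="-0.4 0 0.24 0 0 0 0;-0.4 0 0.235 0 0 0 0;-0.4 0 0 0 0 0 0",
)

```text
t: 9.52
eef_pos: [0.5371, 0.0447, 0.1797]
tool_rot: [0.001, 0.656, 0.755, 0.0]
contact_force: [0.5, 0.2, 0.6]
gripper_width: 0.701
```

```bash
python3 - <<'E'
from h import *
o=bot.get_obs();print(o['t'],o['eef_pos'],o['contact_force'],o['gripper_width'],o['q'])
p=imaging.read_camera('wrist');cv2.imwrite('pics/w7.png',cv2.resize(p['image'][120:,80:430,::-1],None,fx=2.2,fy=2.2))
E
```

```text
9.5167 [0.53708011 0.04468371 0.17971704] [0.49063745 0.15101513 0.64419186] 0.7011806462488871 [-0.49520743  0.32240545  0.36225361  1.95491749 -0.14406049  0.88737931
  1.65262809]
```

View pics/w7.png

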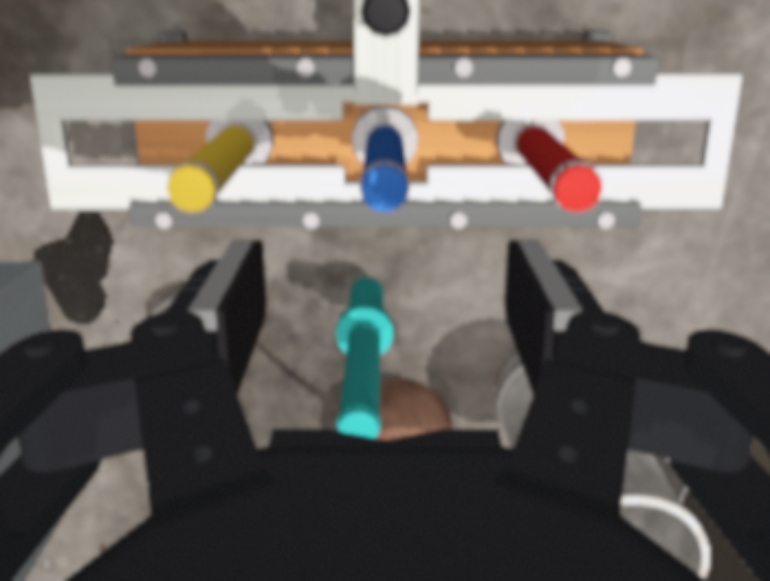

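```bash
cat > plan.py <<'E'
from fk import *
P=np.load('fk.npy');p=P[:13];s=P[13:]
lo=np.array([-2.96,-.34,-1.41,.24,-1.37,.17,-2.96]);hi=np.array([2.96,2.1,1.46,2.44,4.51,1.92,2.96])
def ik(q0,X,r):
    def f(q):
        x,R_=fk(q,p,s); return np.r_[(x-X)*10,(r.inv()*R_).as_rotvec()*3,0.02*(q-q0)]
    a=least_squares(f,np.clip(q0,lo+1e-3,hi-1e-3),bounds=(lo,hi),max_nfev=100)
    return a.x,np.linalg.norm(f(a.x)[:6])
q0=np.array([-0.4952,.3224,.3623,1.9549,-.1441,.8874,1.6526])
X0,r0=fk(q0,p,s); print(X0)
for TX in [(.53,.05,.35),(.60,.05,.35),(.53,-.05,.35),(.53,.15,.4),(.53,.05,.45),(.7,.05,.4)]:
  q=q0.copy()
  for i in range(1,11): q,e=ik(q,X0+(np.array(TX)-X0)*i/10,r0)
  qs=q
  for ax in [(1,0),(-1,0),(0,1),(0,-1),(.7071,.7071),(.7071,-.7071),(-.7071,.7071),(-.7071,-.7071)]:
    q=qs; m=9;E=0;st=0
    for k in range(1,31):
        qn,e=ik(q,np.array(TX),r0*R.from_rotvec(np.radians(3*k)*np.array([ax[0],ax[1],0]))); E=max(E,e);st=max(st,np.abs(qn-q).max());q=qn
        m=min(m,(q-lo).min(),(hi-q).min())
    d=(r0*R.from_rotvec(np.pi/2*np.array([ax[0],ax[1],0]))).apply([0,0,1])
    if E<.1: print(TX,ax,'dir',d.round(2),'err',round(E,3),'margin',round(m,2),'step',round(st,2),q.round(2))
E
python3 plan.py
```

```text
[0.53769436 0.04440336 0.17828539]
(0.53, 0.05, 0.35) (0, 1) dir [-0.14  0.99 -0.  ] err 0.0 margin 0.0 step 0.08 [ 0.54  0.87 -0.07  1.59 -1.02  1.92  2.54]
(0.53, 0.05, 0.35) (0, -1) dir [ 0.14 -0.99  0.  ] err 0.0 margin 0.18 step 0.06 [-1.13  0.87  0.37  1.77  0.81  1.74  0.57]
(0.53, 0.05, 0.35) (-0.7071, 0.7071) dir [0.6 0.8 0. ] err 0.007 margin 0.0 step 1.1 [ 1.7   1.36 -1.4   2.26 -0.61  0.47  2.96]
(0.53, 0.05, 0.35) (-0.7071, -0.7071) dir [ 0.8 -0.6  0. ] err 0.001 margin 0.0 step 0.11 [-0.85  0.66 -0.34  2.44  1.39  1.79 -0.76]
(0.6, 0.05, 0.35) (0, 1) dir [-0.14  0.99 -0.  ] err 0.0 margin 0.0 step 0.07 [ 0.52  0.94 -0.11  1.42 -1.07  1.92  2.42]
(0.6, 0.05, 0.35) (0, -1) dir [ 0.14 -0.99  0.  ] err 0.0 margin 0.26 step 0.06 [-1.14  0.96  0.52  1.65  0.8   1.66  0.71]
(0.6, 0.05, 0.35) (-0.7071, 0.7071) dir [0.6 0.8 0. ] err 0.002 margin 0.0 step 0.7 [ 1.56  1.38 -1.41  2.15 -0.64  0.44  2.96]
(0.6, 0.05, 0.35) (-0.7071, -0.7071) dir [ 0.8 -0.6  0. ] err 0.0 margin 0.05 step 0.1 [-1.14  0.65  0.2   2.39  1.51  1.46 -0.67]
(0.53, -0.05, 0.35) (0, 1) dir [-0.14  0.99 -0.  
[... 1022 characters left out ...]
 margin 0.04 step 0.05 [-1.08  0.71  0.3   1.76  0.9   1.88  0.65]
(0.53, 0.05, 0.45) (-0.7071, -0.7071) dir [ 0.8 -0.6  0. ] err 0.0 margin 0.0 step 0.07 [-0.97  0.37 -0.2   2.44  1.38  1.71 -0.47]
(0.7, 0.05, 0.4) (0, 1) dir [-0.14  0.99 -0.  ] err 0.0 margin 0.0 step 0.06 [ 0.52  1.02 -0.24  1.13 -1.11  1.92  2.16]
(0.7, 0.05, 0.4) (0, -1) dir [ 0.14 -0.99  0.  ] err 0.0 margin 0.29 step 0.05 [-1.09  1.03  0.68  1.43  0.81  1.63  0.94]
(0.7, 0.05, 0.4) (-0.7071, 0.7071) dir [0.6 0.8 0. ] err 0.002 margin 0.0 step 0.55 [ 1.38  1.26 -1.4   1.96 -0.78  0.48  2.96]
(0.7, 0.05, 0.4) (-0.7071, -0.7071) dir [ 0.8 -0.6  0. ] err 0.0 margin 0.19 step 0.1 [-1.16  0.61  0.47  2.25  1.64  1.28 -0.49]
```

Emit:
apply_moves(
  moves="-0.4 0 -0.022 0 0 0 0;-0.4 0 0 0.21 0 0 0;-0.4 0 0 0.21 0 0 0;-0.4 0 0 0.21 0 0 0;-0.4 0 0 0.21 0 0 0;-0.4 0 0 0 0 0 0;1 0 0 0 0 0 0;1 0 0 0 0 0 0;1 0 0 0 0 0 0;1 0 0 0 0 0 0;1 0 0 0 0 0 0;1 0 0 0 0 0 0",
  force=80,
)

```text
t: 10.57
eef_pos: [0.5305, 0.0432, 0.0804]
tool_rot: [-0.0, 0.656, 0.755, 0.0]
contact_force: [-1.6, 0.4, 3.5]
gripper_width: 0.18
```

```bash
python3 - <<'E'
from h import *
o=bot.get_obs();print(o['t'],o['eef_pos'],o['contact_force'],o['gripper_width'],o['q'])
p=imaging.read_camera('wrist');cv2.imwrite('pics/w8.png',cv2.resize(p['image'][120:,80:430,::-1],None,fx=2.2,fy=2.2))
E
```

```text
10.5667 [0.53048994 0.04323161 0.0804295 ] [-1.62789602  0.37144096  3.49257027] 0.17984387439383523 [-0.44730108  0.46105673  0.31294599  2.03793074 -0.22157638  0.67440169
  1.71937824]
```

View pics/w8.png

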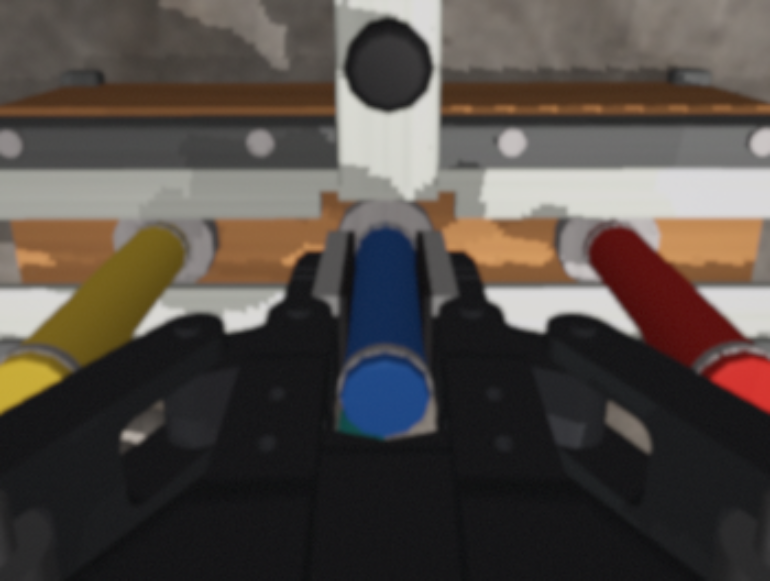

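Emit:
apply_moves(
  moves="1 0 0 -0.04 0 0 0;1 0 0 -0.08 0 0 0;1 0 0 -0.1 0 0 0;1 0 0 -0.1 0 0 0;1 0 0 -0.1 0 0 0;1 0 0 -0.1 0 0 0;1 0 0 -0.1 0 0 0;1 0 0 -0.15 0 0 0;1 0 0 -0.15 0 0 0;1 0 0 -0.15 0 0 0;1 0 0 0 0 0 0",
)

```text
t: 11.53
eef_pos: [0.5331, 0.0432, 0.2125]
tool_rot: [0.002, 0.656, 0.755, 0.003]
contact_force: [1.5, -0.2, -1.2]
gripper_width: 0.18
```

```bash
python3 - <<'E'
from h import *
o=bot.get_obs();print(o['t'],o['eef_pos'],o['contact_force'],o['gripper_width'],o['q'])
p=imaging.read_camera('wrist');cv2.imwrite('pics/w9.png',cv2.resize(p['image'][120:,80:430,::-1],None,fx=2.2,fy=2.2))
p=imaging.read_camera('side');cv2.imwrite('pics/s9.png',cv2.resize(p['image'][60:260,100:360,::-1],None,fx=3,fy=3))
E
```

```text
11.5333 [0.53306168 0.04322188 0.21249313] [ 1.48214327 -0.17173623 -1.17827165] 0.18013938659800124 [-0.51199693  0.27136514  0.37807266  1.93631307 -0.12283807  0.94914415
  1.63446128]
```

View pics/w9.png

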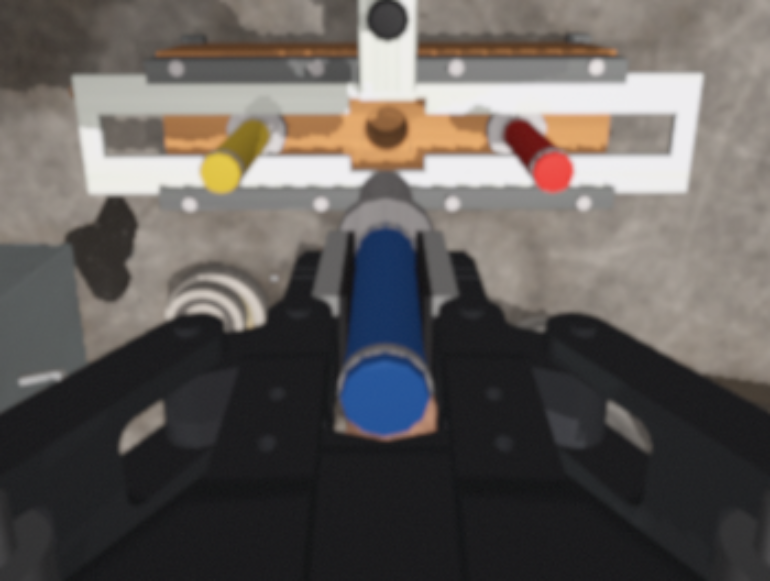

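View pics/s9.png

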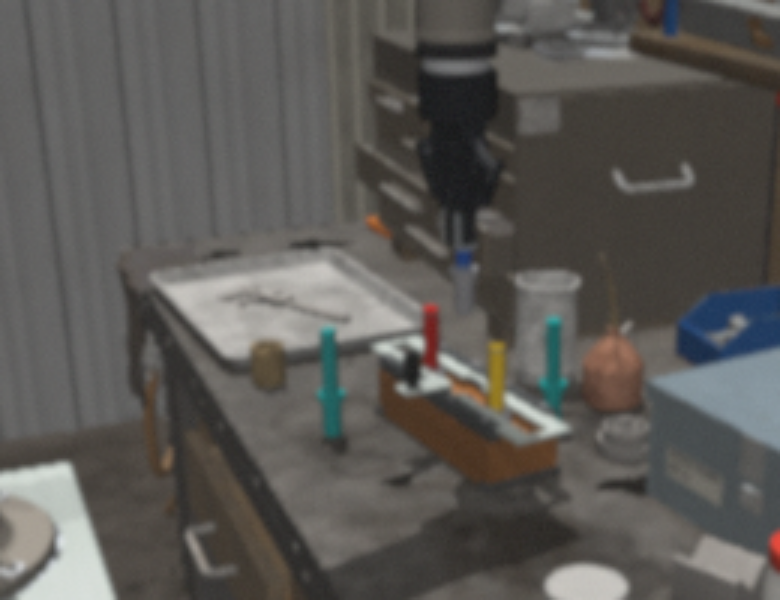

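Emit:
apply_moves(
  moves="1 -0.13 0 -0.2 0 0 0;1 -0.13 0 -0.2 0 0 0;1 -0.13 0 -0.2 0 0 0;1 -0.13 0 -0.2 0 0 0;1 -0.13 0 -0.2 0 0 0;1 -0.13 0 -0.15 0 0 0;1 0 0 0 0 -0.6 0;1 0 0 0 0 -0.8 0;1 0 0 0 0 -0.8 0;1 0 0 0 0 -0.8 0;1 0 0 0 0 -0.8 0;1 0 0 0 0 -0.8 0",
)

```text
t: 12.63
eef_pos: [0.5433, -0.0494, 0.3454]
tool_rot: [0.121, 0.647, 0.745, -0.106]
contact_force: [-0.6, 0.2, -1.2]
gripper_width: 0.176
```

```bash
python3 - <<'E'
from h import *
from fk import fk,q2R,R as RR
from plan import ik,p,s,lo,hi
o=bot.get_obs();print(o['t'],o['eef_pos'],o['contact_force'],o['gripper_width'],o['q'].round(3),rot(o['tool_rot'])[:,2])
q=o['q'];x,r=fk(q,p,s);print(x-o['eef_pos'],(q2R(o['tool_rot']).inv()*r).as_rotvec())
x0=x;r0=r
for k in range(1,23):
    q,e=ik(q,x0,r0*RR.from_rotvec([0,-np.radians(3*k),0]))
    if k%7==0: print(k,round(e,4),q.round(2))
E
```

```text
[0.53769436 0.04440336 0.17828539]
(0.53, 0.05, 0.35) (0, 1) dir [-0.14  0.99 -0.  ] err 0.0 margin 0.0 step 0.08 [ 0.54  0.87 -0.07  1.59 -1.02  1.92  2.54]
(0.53, 0.05, 0.35) (0, -1) dir [ 0.14 -0.99  0.  ] err 0.0 margin 0.18 step 0.06 [-1.13  0.87  0.37  1.77  0.81  1.74  0.57]
(0.53, 0.05, 0.35) (-0.7071, 0.7071) dir [0.6 0.8 0. ] err 0.007 margin 0.0 step 1.1 [ 1.7   1.36 -1.4   2.26 -0.61  0.47  2.96]
(0.53, 0.05, 0.35) (-0.7071, -0.7071) dir [ 0.8 -0.6  0. ] err 0.001 margin 0.0 step 0.11 [-0.85  0.66 -0.34  2.44  1.39  1.79 -0.76]
(0.6, 0.05, 0.35) (0, 1) dir [-0.14  0.99 -0.  ] err 0.0 margin 0.0 step 0.07 [ 0.52  0.94 -0.11  1.42 -1.07  1.92  2.42]
(0.6, 0.05, 0.35) (0, -1) dir [ 0.14 -0.99  0.  ] err 0.0 margin 0.26 step 0.06 [-1.14  0.96  0.52  1.65  0.8   1.66  0.71]
(0.6, 0.05, 0.35) (-0.7071, 0.7071) dir [0.6 0.8 0. ] err 0.002 margin 0.0 step 0.7 [ 1.56  1.38 -1.41  2.15 -0.64  0.44  2.96]
(0.6, 0.05, 0.35) (-0.7071, -0.7071) dir [ 0.8 -0.6  0. ] err 0.0 margin 0.05 step 0.1 [-1.14  0.65  0.2   2.39  1.51  1.46 -0.67]
(0.53, -0.05, 0.35) (0, 1) dir [-0.14  0.99 -0.  
[... 1455 characters left out ...]
63  0.94]
(0.7, 0.05, 0.4) (-0.7071, 0.7071) dir [0.6 0.8 0. ] err 0.002 margin 0.0 step 0.55 [ 1.38  1.26 -1.4   1.96 -0.78  0.48  2.96]
(0.7, 0.05, 0.4) (-0.7071, -0.7071) dir [ 0.8 -0.6  0. ] err 0.0 margin 0.19 step 0.1 [-1.16  0.61  0.47  2.25  1.64  1.28 -0.49]
12.6333 [ 0.5432963  -0.04935948  0.34535777] [-0.57300547  0.17762257 -1.2408185 ] 0.17570837885867535 [-0.586  0.157  0.421  1.794  0.276  1.228  1.446] [ 0.04287767 -0.31524337 -0.94804173]
[ 0.00613394 -0.02910598  0.00870637] [ 1.84308023e-03  1.45607111e-05 -4.89959067e-04]
7 0.0 [-0.78  0.24  0.38  1.88  0.6   1.3   1.07]
14 0.0 [-0.92  0.43  0.38  1.93  0.8   1.41  0.79]
21 0.0 [-1.    0.69  0.42  1.95  0.91  1.52  0.59]
```

Emit:
apply_moves(
  moves="1 0 0 0 0 -0.9 0;1 0 0 0 0 -0.9 0;1 0 0 0 0 -0.9 0;1 0 0 0 0 -0.9 0;1 0 0 0 0 -0.9 0;1 0 0 0 0 -0.9 0;1 0 0 0 0 -0.9 0;1 0 0 0 0 -0.9 0;1 0 0 0 0 -0.9 0;1 0 0 0 0 -0.9 0",
)

```text
t: 13.47
eef_pos: [0.5435, -0.0491, 0.3454]
tool_rot: [0.346, 0.582, 0.671, -0.301]
contact_force: [0.7, 0.1, -1.3]
gripper_width: 0.177
```

```bash
python3 - <<'E'
from h import *
o=bot.get_obs();print(o['t'],o['eef_pos'],o['contact_force'],o['gripper_width'],o['q'].round(3),rot(o['tool_rot'])[:,2])
p=imaging.read_camera('side');save(p,'s10')
p=imaging.read_camera('top');save(p,'t10')
E
```

```text
13.4667 [ 0.54345162 -0.04909017  0.3453645 ] [ 0.71922669  0.07009672 -1.29809563] 0.17714250271091597 [-0.836  0.308  0.396  1.904  0.793  1.391  0.943] [ 0.11329557 -0.80673111 -0.57995605]
```

View pics/s10.png

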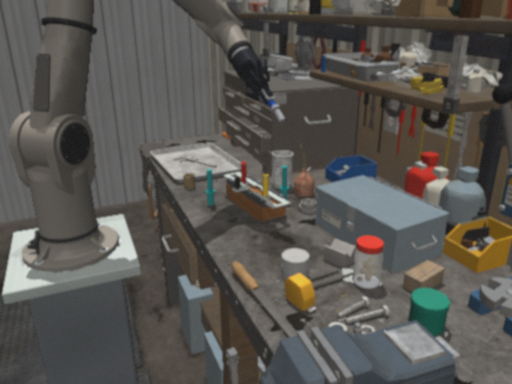

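View pics/t10.png

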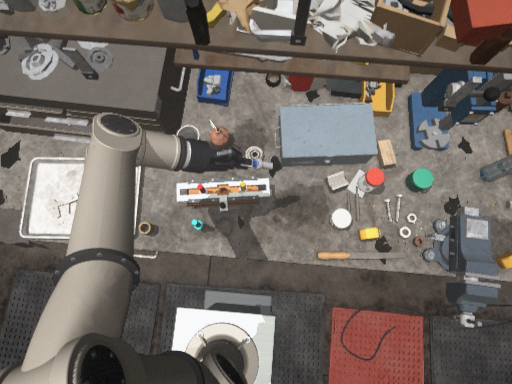

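```bash
python3 - <<'E'
from h import *
p=imaging.read_camera('top');V=view(p)
for px in [(165,150),(100,142),(30,133),(185,70)]: print(px,atz(p,px,V,0).round(3),atz(p,px,V,.3).round(3))
for X in [(.483,.377,.345),(.483,.40,.345),(.6,.377,.345)]: print(proj(p,X,V).round())
b=cv2.imread('pics/top0.png');cv2.imwrite('pics/cab.png',cv2.resize(b[30:230,0:260],None,fx=3,fy=3))
E
```

```text
(165, 150) [0.673 0.274 0.   ] [0.575 0.184 0.3  ]
(100, 142) [0.683 0.51  0.   ] [0.583 0.361 0.3  ]
(30, 133) [0.696 0.768 0.   ] [0.593 0.555 0.3  ]
(185, 70) [0.992 0.244 0.   ] [0.815 0.161 0.3  ]
[ 79. 173.]
[ 70. 172.]
[ 88. 129.]
```

View pics/cab.png

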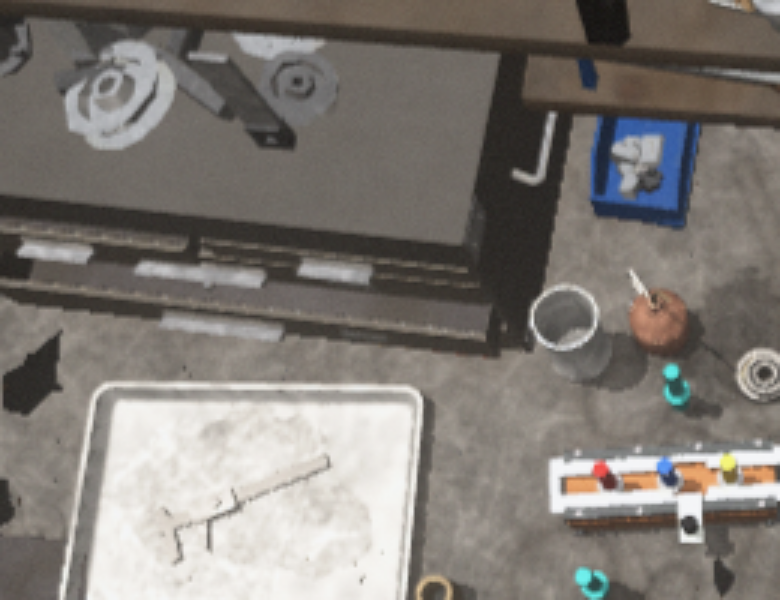

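Emit:
apply_moves(
  moves="1 0 -0.03 0 0 -0.9 0;1 0 -0.03 0 0 -0.9 0;1 0 -0.03 0 0 -0.9 0;1 0 -0.03 0 0 -0.9 0;1 0 -0.03 0 0 -0.9 0",
)

```text
t: 14.03
eef_pos: [0.5259, -0.0525, 0.3466]
tool_rot: [0.446, 0.53, 0.609, -0.387]
contact_force: [-0.5, -0.4, -2.1]
gripper_width: 0.179
```

```bash
python3 - <<'E'
from h import *
o=bot.get_obs();print(o['t'],o['eef_pos'],o['contact_force'],o['gripper_width'],o['q'].round(3),rot(o['tool_rot'])[:,2],np.degrees(np.arcsin(rot(o['tool_rot'])[2,2])))
E
```

```text
14.0333 [ 0.52592706 -0.05254131  0.3466327 ] [-0.53059751 -0.42143173 -2.12206026] 0.17906910526583875 [-0.927  0.431  0.412  1.988  0.949  1.507  0.745] [ 0.13179038 -0.94392643 -0.30271138] -17.620528051952387
```

Emit:
apply_moves(
  moves="1 0 0 0 0 -0.9 0;1 0 0 0 0 -0.9 0;1 0 0 0 0 -0.9 0;1 0 0 0 0 -0.9 0;1 0 0 0 0 -0.7 0;1 0 0 0 0 0 0;1 0 0 0 0 0 0;1 0 0 0 0 0 0",
)

```text
t: 14.7
eef_pos: [0.5261, -0.0525, 0.3468]
tool_rot: [0.531, 0.467, 0.536, -0.462]
contact_force: [0.5, 0.3, -1.3]
gripper_width: 0.179
```

```bash
python3 - <<'E'
from h import *
o=bot.get_obs();print(o['t'],o['eef_pos'],o['contact_force'],o['gripper_width'],o['q'].round(3),rot(o['tool_rot'])[:,2],np.degrees(np.arcsin(rot(o['tool_rot'])[2,2])),o['joint_vel'].round(3))
p=imaging.read_camera('wrist');save(p,'w11')
p=imaging.read_camera('side');save(p,'s11');cv2.imwrite('pics/s11z.png',cv2.resize(p['image'][40:190,180:330,::-1],None,fx=4,fy=4,interpolation=2))
E
```

```text
14.7 [ 0.52611579 -0.05250981  0.34680055] [ 0.47569204  0.34296789 -1.26884729] 0.17917049843390975 [-0.968  0.611  0.445  2.021  1.051  1.607  0.602] [ 0.13780528 -0.99041195 -0.00968861] -0.555125193216042 [-0.001 -0.012 -0.     0.     0.005  0.005 -0.005]
```

View pics/w11.png

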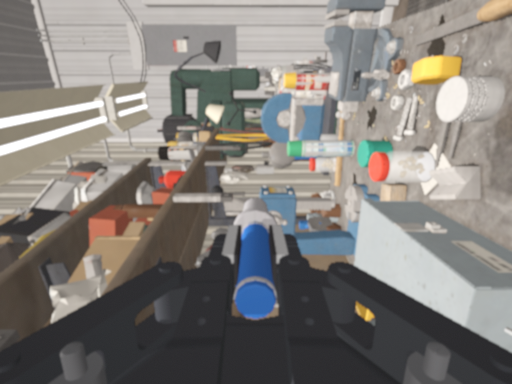

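View pics/s11z.png

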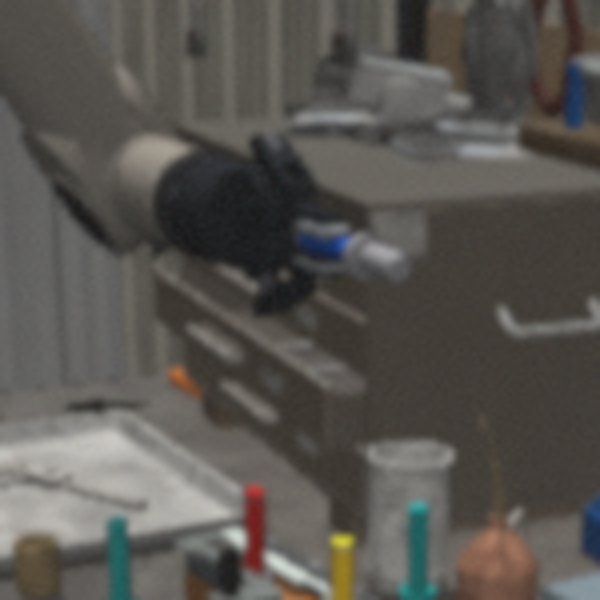

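Emit:
apply_moves(
  moves="1 0 0 0 0 -0.14 0;1 0 0 0 0 0 0;1 0 0 0 0 0 0;1 0 0 0 0 0 0;1 0 0 0 0 0 0;1 0 0 0 0 0 0",
)

```text
t: 15.3
eef_pos: [0.526, -0.052, 0.3465]
tool_rot: [0.534, 0.463, 0.533, -0.465]
contact_force: [-0.6, 0.4, -1.7]
gripper_width: 0.181
```

```bash
python3 - <<'E'
from h import *
o=bot.get_obs();print(o['t'],o['eef_pos'],o['contact_force'],o['gripper_width'],np.degrees(np.arcsin(rot(o['tool_rot'])[2,2])),o['joint_vel'].round(3))
p=imaging.read_camera('top');cv2.imwrite('pics/t12.png',cv2.resize(p['image'][110:270,100:320,::-1],None,fx=3.5,fy=3.5,interpolation=2))
E
```

```text
15.3 [ 0.52598386 -0.05196934  0.34648756] [-0.64553608  0.40400428 -1.73711467] 0.18072161731337752 0.1502205919964163 [-0.002  0.001 -0.001 -0.001 -0.001  0.001 -0.   ]
```

View pics/t12.png

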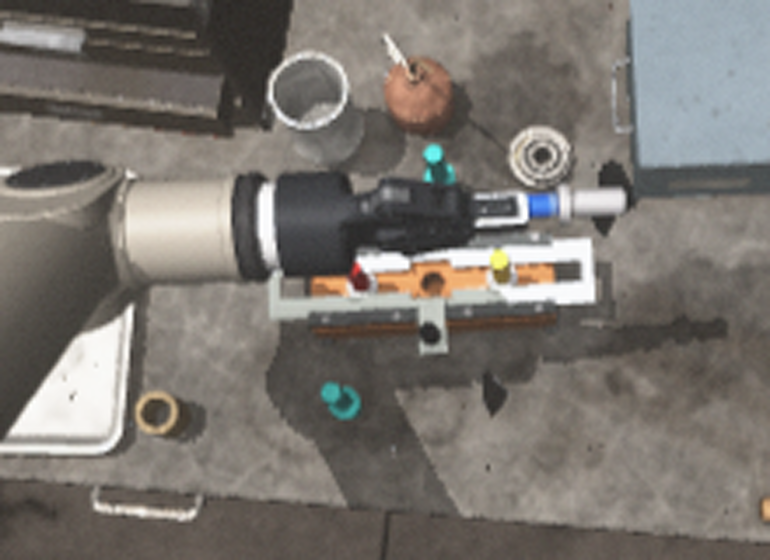

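The top view shows the red and yellow gauges in their pockets. The window sits over the empty middle pocket (about 432,283) and the blue gauge is held level. I'm handing in.

```bash
python3 -c "
from station import bot
print(bot.hand_in())"
```

```text
the job is handed in; nothing more can be done
None
```

The job is handed in. The keeper window is over the blue gauge's pocket (the middle one), and the blue gauge is held level and still. Its axis is about 35 cm above the bench.

- **Keeper:** I slid the plate about 21 mm by its knob. It stopped roughly 2 mm too far, so I gripped the knob again and moved it back. The wrist picture then showed the window and the gauge's collar centred to within about 0.3 mm.
- **Blue gauge:** I drew it straight up out of its pocket, carried it a little to the side and turned it 90 degrees. The tool reads 0.15 degrees off level and the joints are still. Grip force is 80 N, and the gripper opening reads steady at 0.18. I judged the gauge to be in line with the tool from the wrist picture alone.
- **Rest of the bench:** The last top view shows the red and yellow gauges in their pockets, the window over the empty middle pocket, and the objects in that view where they were. The tape measure was not in that view, and I did not recheck it at the end.
- **Disagreements:**
  - The wrist camera reads about 1.4 mm off sideways, so I centred the window by comparing it with the collar in the same picture.
  - The arm model I fitted for planning was about 3 cm off once the tool tilted. I used it only to choose the turning direction.

The last reading before handing in was at 15.3 s, against the 45 s limit.

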